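# Work a tube length behind the stub column into the jig bay

### The job

Push the loose square tube across the table into the jig bay behind the bolted-down stub column: angle one end in behind the column first, then push the other end round, until the tube lies flush along the whole back fence between the two end stops. Slide it on the table with your fingertips, without lifting or tipping it, and leave the other tools and pieces where they are.

Things in the scene. Friction and masses are not known exactly. Their poses are not given: they have to be found in the camera images.
- tube: the loose length of bare square steel tube lying on the table, 260 mm long, 30 x 30 mm outside, wall 3 mm, open ends, about 0.6 kg. It lies along its own y. Origin: centre of its underside; z up. It slides on the table with dry steel friction
- tube_end_a (a point): centre of the tube's end face at its own +y, 15 mm above the table while it lies flat (the left end at the start)
- tube_end_b (a point): centre of the tube's end face at its own -y, 15 mm above the table while it lies flat (the right end at the start)
- bay: fixed steel jig bay, open to the robot: back fence and two end stops of 5 mm angle iron, 40 mm tall. Origin: on the table, middle of the fence's inner face; x points square into the fence (away from the robot), y left along it. Stops' inner faces at y = +155 and -155 mm; they reach from the fence to the mouth at x = -60 mm. The irons' 5 mm high feet lie outside the bay
- column: fixed stub column bolted down in front of the bay's right half: square tube 50 x 50 mm on an 80 x 80 x 8 mm foot plate, 80 mm tall in all, parallel to the bay within 6 degrees. Origin: centre of its underside. The plate is 80 to 95 mm from the fence; from it to the left stop is 190 to 220 mm, less than the tube's length
- spare_column: second stub column standing loose at the far right: square steel tube 60 x 60 mm welded on a 90 x 90 x 8 mm foot plate, 90 mm tall in all; origin: centre of its underside (leave alone)
- round_offcut: short piece of round steel bar standing on end to the right of the column, diameter 40 mm, 45 mm tall; origin: centre of its underside (leave alone)
- hammer: hammer lying on the table at the right front, 280 mm long, along its own x with the handle to -x; origin: centre of its underside (leave alone)
- wire_brush: wire brush lying at the far left, 220 mm long, along its own x; origin: centre of its underside (leave alone)
- soapstone: flat aluminium holder with a flat white soapstone stick, lying in front of the robot, a little to the right, about 135 x 16 x 8 mm, along its own x; origin: on its underside near the middle (leave alone)
- magnet: flat welding magnet lying just left of the bay, 75 x 50 x 16 mm; origin: centre of its underside (leave alone)
- tape_measure: tape measure standing at the left, 68 x 34 x 58 mm; origin: centre of its underside (leave alone)
- try_square: engineer's square lying to the right of the bay: stock 100 x 22 x 14 mm along its own x, blade 140 mm towards its own y; origin: under the middle of the stock (leave alone)
Things that resemble listed ones, but are neither listed nor needed, are in the scene too. What is shaped like the column but orange, turquoise or yellow is not meant.

How it is judged:
By the outcome, as a careful person would: the job done as asked, in the order asked, and still so for the second after the job is handed in, with the robot touching nothing.
It also fails if it takes over 72 s, if anything falls off the work surface, if the arm or the gripper's body presses on something with over 40 N, if the wrist force passes 120 N, or if a joint passes its speed limit or range.

### The arm

A 6-joint arm with a two-finger parallel gripper is mounted at the origin on the work surface. World frame = base frame: x ahead of the robot, y to its left, z up, the work surface at z = 0. Lengths are in m, angles in rad, forces in N, time in s.
With the tool pointing down it reaches from about 0.25 to 0.725 m from the base axis. Payload 4 kg.
Tool frame: the origin (TCP) lies between the finger pads; the fingertips stand 8 mm ahead of it and the grasp point (between the pads) lies 11 mm behind it (bot.tip_reach is the distance from the TCP to the fingertips, in m); z points along the fingers, y is the line along which they close (so a half turn about z gives the same grasp; the last joint's range is limited). The gripper opens to 85 mm and grips with 20 to 120 N. Pads are 22 mm wide; open, the fingers measure 114 mm over their backs; the gripper's body (76 mm by 85 mm) begins 54 mm behind the grasp point. The pads swing forward as they close: fully open they stand 13 mm farther back than shut.
Start: joints at [1.312, 0.241, 0.005, 1.335, 0, 1.571], TCP at [0.128, 0.483, 0.239] pointing down, gripper open.
Joint ranges: [-2.72, 2.72], [-1.05, 1.87], [-1.09, 1.28], [-1.99, 2.15], [-1.42, 1.44], [-3.14, 3.14]. Speed limits (rad/s): [2.79, 2.79, 3.14, 3.14, 3.14, 3.14].

### API

Orientations are given as a unit quaternion [x, y, z, w].
In Python, from workcell import bot gives the robot as it stands.
- The arm moves only by the tool move_arm, never from a script. Its argument "deltas" is a list of rows, each a list of 7 numbers: the opening, from 0 (shut) to 1 (fully open), then the shift along the tool's x, y, z in mm, then the turn, a rotation vector about the tool's x, y, z in degrees. In form: [[gripper, tx, ty, tz, ax, ay, az], ...]. A call has 1 to 10 rows; each row shifts and turns the commanded pose from where the row before left it, along the tool's axes as they then stand; what a row does not reach is not made up. A row lasts 1/12 s, in which the tool goes at most 41.7 mm and 7.16 degrees, less where a joint would pass 70% of its speed; a pose out of reach is approached as far as the arm can. A call is refused whole if a number of a shift passes 41.7 or a number of a turn 7.16, either way. A call with a gripper value outside its range is refused whole. The fingers move at their own pace and stop on an object; the grip force is fixed at half the most. Time passes only in rows, so rows that do not move let the fingers close. It gives the time, the measured TCP pose, the force, the opening and the grip force at its end, in the units of the state.
- bot.get_obs(): the state, without advancing time (a new reading comes with each control period).
- bot.camera(name): name is "scene" or "top" or "wrist"; returns the picture (420x560x3 uint8, blue, green, red); there is no depth.
- bot.calibration(name): a dict with "K" (3x3 intrinsics, pixels), "position" and "orientation" of the camera in the world. Camera axes: x right, y down, z forward; pixel columns grow to the right and rows downward; lengths in m; the calibration is good to about 2 mm. A picture is of the moment at which its call begins: read the wrist's pose just before it. calibration takes no time and is no camera call; for the wrist camera it gives the pose at the moment of the call.
- bot.job_done(): hands the job in; it is judged then, once.
Trained networks look in the newest picture that a camera, given by its name, has taken for a name from the list of things; names that differ only in an ending like _2 or _b are one class to them, and where a whole thing is asked for, a point or a joint stands for the part that bears it (a point fixed in the world has none). Each returns a list of dicts, best first, with "conf" (0 to 1); they miss things now and then, are a little off and sometimes report something else, mostly with a low value. They report only what shows in the picture. A call takes as long as a camera call. They do not tell look-alikes from the thing itself.
- bot.outline_of(query, camera): "pixels" (420x560 bool, what is visible of it) and "rect" ([left, top, width, height] in pixels, round what is visible of it).
The state is a dict: "clock": time; "joint_pos": joint angles; "joint_vel": joint speeds; "tau": joint torques, N m; "eef_pos": TCP position; "tool_rot": TCP orientation; "ft_force": force on the tool from outside, world axes, zero at the start; "ft_torque": the same for the moment, N m; "grip_width": finger opening in m; "grasp_force": force on a finger pad.
Only numpy, scipy, OpenCV 4.12 (cv2) and the standard library are available. Lean on these libraries where they do the work, as an engineer would, in place of code of your own. Each camera call takes 0.05 s, during which the arm holds its last target. There are 200 camera calls.

## Working session

There is one attempt and no reset: what is moved stays moved. The work goes in short steps, Python scripts to look and compute and a tool call to move; the robot and the scene stay as the last step left them, time stands still between calls to the robot, and variables do not carry over. Pictures are saved under pics/ and viewed, at most 10 in all, crops included, and the job is handed in when it is done.

Besides the shell and the picture viewer there is one more tool, called after "Call:" as name([rows], argument=value, ...), one row to a line, values as JSON. move_arm: Moves the arm, as the interface text tells. Its arguments: {"type":"object","properties":{"deltas":{"type":"array","items":{"type":"array","items":{"type":"number"}}}},"required":["deltas"]}

```bash
mkdir -p pics
cat > h.py <<'E'
import numpy as np, cv2
from scipy.spatial.transform import Rotation as R
from workcell import bot
def ray(cal,uv,z):
    uv=np.atleast_2d(np.asarray(uv,float)); K=np.array(cal["K"]); o=np.array(cal["position"])
    d=np.c_[uv,np.ones(len(uv))]@np.linalg.inv(K).T@R.from_quat(cal["orientation"]).as_matrix().T
    return (o+d*((z-o[2])/d[:,2])[:,None])[:,:2]
def proj(cal,P):
    P=np.atleast_2d(P); c=(P-np.array(cal["position"]))@R.from_quat(cal["orientation"]).as_matrix()
    q=c@np.array(cal["K"]).T; return q[:,:2]/q[:,2:]
E
python3 - <<'E'
from h import *
for c in ["top","scene"]:
    im=bot.camera(c); cv2.imwrite(f"pics/{c}0.png",im); cal=bot.calibration(c); print(c,cal["K"],cal["position"],cal["orientation"])
    for n in ["tube","bay","column"]:
        for r in bot.outline_of(n,c)[:3]:
            m=r["pixels"].astype(np.uint8); b=cv2.boxPoints(cv2.minAreaRect(cv2.findNonZero(m)))
            print(n,round(r["conf"],2),r["rect"],np.round(ray(cal,b,0.03 if n!="column" else 0.08),3).tolist())
o=bot.get_obs();print(o["clock"],o["eef_pos"],o["tool_rot"])
E
```

```text
top [[463.01962689   0.         281.63314488]
 [  0.         463.01962689 208.2929367 ]
 [  0.           0.           1.        ]] [ 0.44873128 -0.05396918  1.28996296] [-0.69949194  0.71296336 -0.02611638  0.0413788 ]
tube 0.87 [185.4, 238.6, 99.8, 30.9] [[0.434, 0.23], [0.488, -0.025], [0.456, -0.032], [0.403, 0.222]]
bay 0.72 [220.4, 165.5, 141.2, 37.6] [[0.596, 0.139], [0.702, 0.137], [0.69, -0.244], [0.585, -0.239]]
bay 0.16 [185.6, 239.9, 96.2, 30.8] [[0.437, 0.23], [0.488, -0.024], [0.458, -0.03], [0.407, 0.223]]
column 0.83 [289.2, 280.2, 32.1, 31.2] [[0.374, -0.035], [0.386, -0.115], [0.309, -0.126], [0.296, -0.047]]
column 0.79 [464.9, 181.2, 38.2, 32.9] [[0.564, -0.499], [0.64, -0.528], [0.609, -0.612], [0.534, -0.582]]
column 0.78 [313.1, 212.2, 27.3, 28.2] [[0.484, -0.099], [0.56, -0.107], [0.552, -0.183], [0.477, -0.175]]
scene [[514.04498753   0.         285.06126904]
 [  0.         514.04498753 207.24517604]
 [  0.           0.           1.        ]] [1.13957655 0.65051973 1.10892941] [ 0.31126446  0.88797301 -0.31659999 -0.11992839]
tube 0.97 [311.1, 192.3, 83.7, 58.1] [[0.507, -0.007], [0.455, -0.03], [0.404, 0.234], [0.453, 0.25]]
bay 0.81 [211.2, 176.8, 106.3, 102.5] [[0.707, -0.212], [0.571, -0.247], [0.6, 0.159], [0.716, 0.172]]
column 0.91 [255.9, 157.5, 33.8, 36.5] [[0.583, -0.172], [0.484, -0.164], [0.528, -0.043], [0.622, -0.053]]
column 0.65 [319.3, 140.6, 35.2, 42.5] [[0.439, -0.057], [0.32, -0.124], [0.295, -0.028], [0.413, 0.032]]
column 0.64 [401.3, 192.4, 43.0, 42.0] [[0.383, 0.21], [0.255, 0.181], [0.259, 0.276], [0.382, 0.299]]
0.4 [0.12794952 0.48327353 0.23917153] [ 1.29051923e-01  9.91637827e-01 -1.44310328e-04 -1.37811256e-05]
```

View pics/top0.png

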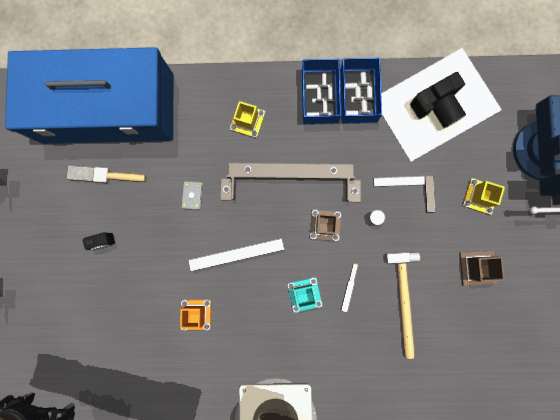

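View pics/scene0.png

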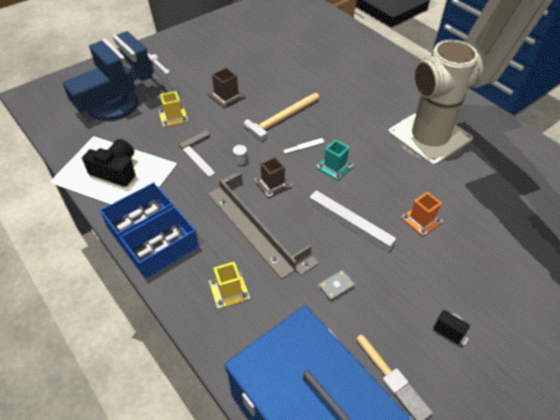

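The top view shows the bay at about (290,180), its dark column at (325,225) and the tube running from (190,265) to (283,243). The scene view agrees with this. Next I need finer geometry.

Run:
```python
from h import *
im=cv2.imread("pics/top0.png"); c=im[150:280,175:375]; cv2.imwrite("pics/topz.png",cv2.resize(c,None,fx=4,fy=4,interpolation=cv2.INTER_CUBIC))
w=bot.calibration("wrist");o=bot.get_obs();Rt=R.from_quat(o["tool_rot"])
print(w["K"],Rt.inv().apply(np.array(w["position"])-o["eef_pos"]),(Rt.inv()*R.from_quat(w["orientation"])).as_matrix().round(3),bot.tip_reach,o["grip_width"])
```

```text
[[357.41585827   0.         281.2714035 ]
 [  0.         357.41585827 210.63904402]
 [  0.           0.           1.        ]] [ 0.07298907  0.00070038 -0.13376232] [[ 0.    -0.959 -0.283]
 [ 1.     0.    -0.   ]
 [ 0.    -0.283  0.959]] 0.008 0.08540199518914192
```

View pics/topz.png

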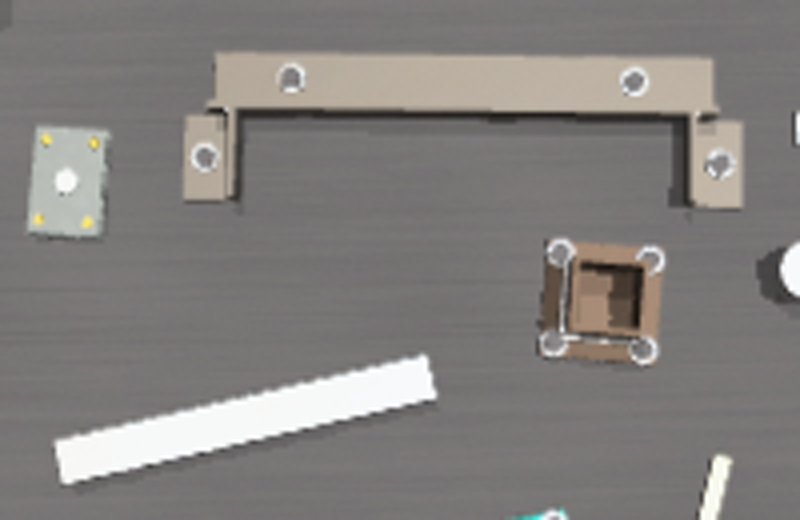

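The zoom gives the fence's inner base line from about (241,113) to (687,118), the stops' inner bases at x≈241 and x≈687, and the plate corners (547,240), (663,245), (658,362) and (541,355). The tube's top corners are (54,440), (428,355), (437,400) and (64,485).

```bash
cat >> h.py <<'E'
_c=bot.calibration("top")
def crop(p,z): return ray(_c,np.array(p,float)/4+[175-.375,150-.375],z)
L,Rr=crop([[241,114],[687,118]],0)
O=(L+Rr)/2; ey=(L-Rr)/np.linalg.norm(L-Rr); ex=np.array([ey[1],-ey[0]])
def tobay(p): p=np.atleast_2d(p)-O; return np.c_[p@ex,p@ey]
def toworld(b): b=np.atleast_2d(b); return O+b[:,:1]*ex+b[:,1:]*ey
def tubefit(m,cal):
    # refine pose (bay x,y,angle) of the tube from mask via silhouette hull of the box
    from scipy.optimize import minimize
    m=m.astype(np.uint8); r=cv2.minAreaRect(cv2.findNonZero(m)); b=ray(cal,cv2.boxPoints(r),.025)
    e=max([(b[i]-b[i-1]) for i in range(4)],key=np.linalg.norm); e=e if e@ey>0 else -e
    c=b.mean(0); x0=[*c,np.arctan2(e[1],e[0])]
    def pts(x):
        t=np.array([np.cos(x[2]),np.sin(x[2])]);n=np.array([t[1],-t[0]])
        return np.array([[*(x[:2]+sy*.13*t+sx*.015*n),z] for sy in(-1,1) for sx in(-1,1) for z in (0,.03)])
    def cost(x):
        q=np.zeros(m.shape,np.uint8); h=cv2.convexHull((proj(cal,pts(x))*16).astype(np.int32)); cv2.fillConvexPoly(q,h,1,shift=4)
        return (q!=m).sum()
    s=np.array([x0]+[np.array(x0)+d for d in ([.006,0,0],[0,.006,0],[0,0,.03])])
    return minimize(cost,x0,method="Nelder-Mead",options=dict(initial_simplex=s,xatol=1e-4,fatol=.5))
def report(x):
    t=np.array([np.cos(x[2]),np.sin(x[2])]);n=np.array([t[1],-t[0]])
    a,b=x[:2]+.13*t,x[:2]-.13*t
    ang=np.degrees(np.arctan2(-(t@ex),t@ey))
    print("centre bay",tobay(x[:2]).round(4),"a bay",tobay(a).round(4),"b bay",tobay(b).round(4),"angle(b in +)",ang.round(2))
    print("world c",x[:2].round(4),"a",a.round(4),"b",b.round(4),"t",t.round(4),"n",n.round(4))
E
python3 - <<'E'
from h import *
print("O",O,"ex",ex,"ey",ey,np.linalg.norm(L-Rr))
print("plate",tobay(crop([[547,240],[663,245],[658,362],[541,355]],.008)).round(3).tolist())
c=crop([[54,440],[428,355],[437,400],[64,485]],.03); print("tube corners bay",tobay(c).round(3).tolist(),"world",c.round(3).tolist())
for k in ["top","scene"]:
    bot.camera(k); r=bot.outline_of("tube",k)[0]; f=tubefit(r["pixels"],bot.calibration(k)); print(k,f.fun); report(f.x)
E
```

```text
O [ 0.65596419 -0.0535879 ] ex [ 0.99952945 -0.0306737 ] ey [0.0306737  0.99952945] 0.3138796188913339
plate [[-0.088, -0.059], [-0.09, -0.139], [-0.171, -0.136], [-0.168, -0.055]]
tube corners bay [[-0.23, 0.276], [-0.169, 0.022], [-0.2, 0.016], [-0.26, 0.268]] world [[0.435, 0.229], [0.488, -0.026], [0.457, -0.032], [0.404, 0.222]]
top 125.0
centre bay [[-0.2149  0.1472]] a bay [[-0.2456  0.2736]] b bay [[-0.1843  0.0209]] angle(b in +) 13.64
world c [0.4457 0.1002] a [0.4189 0.2274] b [ 0.4724 -0.0271] t [-0.2059  0.9786] n [0.9786 0.2059]
scene 127.0
centre bay [[-0.2145  0.1504]] a bay [[-0.247   0.2763]] b bay [[-0.182   0.0245]] angle(b in +) 14.48
world c [0.4462 0.1033] a [0.4176 0.2301] b [ 0.4748 -0.0235] t [-0.2201  0.9755] n [0.9755 0.2201]
```

Call:
move_arm([
  [0,0,0,0,0,0,-6.8],
  [0,0,0,0,0,0,-6.8],
  [0,0,0,0,0,0,-6.8],
  [0,0,0,0,0,0,-6.8],
  [0,-13.4,-32.9,0,0,0,0],
  [0,-13.4,-32.9,0,0,0,0],
  [0,-13.4,-32.9,0,0,0,0],
  [0,-13.4,-32.9,0,0,0,0],
  [0,-13.4,-32.9,0,0,0,0],
  [0,-13.4,-32.9,0,0,0,0],
])

```text
clock: 1.43
eef_pos: [0.2494, 0.3064, 0.2395]
tool_rot: [-0.108, 0.994, 0.0, 0.0]
ft_force: [0.6, 0.0, 0.6]
grip_width: 0.0003
grasp_force: 0.0
```

Call:
move_arm([
  [0,-13.4,-32.9,0,0,0,0],
  [0,-13.4,-32.9,0,0,0,0],
  [0,-13.4,-32.9,0,0,0,0],
  [0,-13.4,-32.9,0,0,0,0],
  [0,-13.4,-32.9,0,0,0,0],
  [0,-13.4,-32.9,0,0,0,0],
  [0,-13.4,-32.9,0,0,0,0],
  [0,-13.4,-32.9,0,0,0,0],
  [0,0,0,0,0,0,0],
  [0,0,0,0,0,0,0],
])

```text
clock: 2.27
eef_pos: [0.4105, 0.0722, 0.2392]
tool_rot: [-0.106, 0.994, 0.0, -0.0]
ft_force: [0.2, 0.7, 0.7]
grip_width: -0.0003
grasp_force: 0.0
```

```bash
cat >> h.py <<'E'
def status(cams=("scene","top"),see=True):
    xs=[]
    for k in cams if see else ():
        bot.camera(k); r=bot.outline_of("tube",k)
        if not r: print(k,"none"); continue
        # choose the detection with the best box fit
        fs=[tubefit(q["pixels"],bot.calibration(k)) for q in r[:1]]
        print(k,round(r[0]["conf"],2),fs[0].fun); report(fs[0].x)
    o=bot.get_obs(); X=R.from_quat(o["tool_rot"]).as_matrix()
    print("t",round(o["clock"],2),"tcp",np.round(o["eef_pos"],4),"bay",tobay(o["eef_pos"][:2]).round(4),"push dir deg world",np.degrees(np.arctan2(-X[1,0],-X[0,0])).round(2),"tz",X[:,2].round(3),"F",np.round(o["ft_force"],1),"w",round(o["grip_width"],3),"q",np.round(o["joint_pos"],2))
def togo(x,y,z,deg=None):
    "shift in tool axes (mm) after turning to push direction deg (az printed), from the measured pose"
    o=bot.get_obs(); X=R.from_quat(o["tool_rot"]).as_matrix(); a=np.degrees(np.arctan2(-X[1,0],-X[0,0]))
    deg=a if deg is None else deg; r=np.radians(deg); tx=-np.array([np.cos(r),np.sin(r)]); ty=np.array([-np.sin(r),np.cos(r)])
    d=np.array([x,y,z])-o["eef_pos"]; print("az",round(-(deg-a),1),"tool shift mm",np.round(1000*np.array([d[:2]@tx,d[:2]@ty,-d[2]]),1))
E
python3 - <<'E'
from h import *
status(see=False); togo(.410,.073,.021,12.3)
E
```

```text
t 2.27 tcp [0.4105 0.0722 0.2392] bay [[-0.2492  0.1182]] push dir deg world 12.11 tz [-0.  0. -1.] F [0.2 0.7 0.7] w -0.0 q [ 0.17  0.08 -0.19  1.3   0.   -0.04]
az -0.2 tool shift mm [  0.3   0.9 218.2]
```

Call:
move_arm([
  [0,0,0,35,0,0,0],
  [0,0,0,35,0,0,0],
  [0,0,0,35,0,0,0],
  [0,0,0,35,0,0,0],
  [0,0,0,35,0,0,0],
  [0,0,0,28,0,0,0],
  [0,0,0,15,0,0,0],
  [0,0,0,0,0,0,0],
  [0,-6,0,0,0,0,0],
  [0,-6,0,0,0,0,0],
])

```text
clock: 3.1
eef_pos: [0.4227, 0.0772, 0.0225]
tool_rot: [-0.108, 0.994, 0.0, 0.001]
ft_force: [-0.6, -0.6, 0.0]
grip_width: 0.0
grasp_force: 0.0
```

Call:
move_arm([
  [0,-5,0,0,0,0,-0.5],
  [0,-5,0,0,0,0,-1],
  [0,-5,0,0,0,0,-1],
  [0,-5,0,0,0,0,-1],
  [0,-5,0,0,0,0,-1],
  [0,-5,0,0,0,0,-1],
  [0,-5,0,0,0,0,-1],
  [0,-5,0,0,0,0,-1],
  [0,-5,0,0,0,0,-1],
  [0,0,0,0,0,0,0],
])

```text
clock: 3.93
eef_pos: [0.4664, 0.0887, 0.0222]
tool_rot: [-0.182, 0.983, -0.0, 0.001]
ft_force: [-1.6, -0.5, -0.6]
grip_width: 0.0001
grasp_force: 0.6
```

```bash
python3 -c "
from h import *
status()"
```

```text
scene 0.84 124.0
centre bay [[-0.175   0.1659]] a bay [[-0.2194  0.2881]] b bay [[-0.1305  0.0437]] angle(b in +) 19.98
world c [0.4862 0.1176] a [0.4455 0.2411] b [ 0.5268 -0.0059] t [-0.3127  0.9499] n [0.9499 0.3127]
top 0.69 664.0
centre bay [[-0.3346 -0.311 ]] a bay [[-0.4645 -0.3163]] b bay [[-0.2047 -0.3057]] angle(b in +) 92.34
world c [ 0.312  -0.3542] a [ 0.182  -0.3555] b [ 0.442  -0.3528] t [-0.9999 -0.0101] n [-0.0101  0.9999]
t 4.13 tcp [0.4661 0.0889 0.0219] bay [[-0.1942  0.1366]] push dir deg world 20.87 tz [ 0.003  0.001 -1.   ] F [ 0.  -1.3 -0.4] w -0.0 q [ 0.19  0.41 -0.39  0.77  0.   -0.18]
```

Call:
move_arm([
  [0,-4,0,0,0,0,-1],
  [0,-4,0,0,0,0,-1.2],
  [0,-4,0,0,0,0,-1.2],
  [0,0,0,0,0,0,0],
  [0,12,0,0,0,0,0],
  [0,20,0,-20,0,0,0],
  [0,20,0,-35,0,0,0],
  [0,0,0,-35,0,0,0],
  [0,0,30,-20,0,0,0],
  [0,0,30,0,0,0,0],
])

```text
clock: 4.97
eef_pos: [0.4084, 0.1275, 0.1365]
tool_rot: [-0.208, 0.978, 0.001, 0.006]
ft_force: [1.4, 0.5, -0.6]
grip_width: -0.0001
grasp_force: 0.0
```

Run:
```python
from h import *
status()
```

```text
scene 0.7 110.0
centre bay [[-0.1645  0.1683]] a bay [[-0.2134  0.2888]] b bay [[-0.1157  0.0478]] angle(b in +) 22.07
world c [0.4967 0.1197] a [0.4516 0.2416] b [ 0.5418 -0.0022] t [-0.3471  0.9378] n [0.9378 0.3471]
top 0.91 285.0
centre bay [[-0.166  0.167]] a bay [[-0.2151  0.2874]] b bay [[-0.1169  0.0466]] angle(b in +) 22.17
world c [0.4952 0.1184] a [0.4498 0.2403] b [ 0.5405 -0.0034] t [-0.3488  0.9372] n [0.9372 0.3488]
t 5.17 tcp [0.4044 0.1271 0.1317] bay [[-0.257   0.1729]] push dir deg world 24.39 tz [ 0.002  0.001 -1.   ] F [-0.1  0.2 -1. ] w 0.0 q [ 0.3   0.17 -0.38  1.02 -0.   -0.12]
```

Run:
```python
from h import *
togo(.4404,.2687,.021,20.4)
```

```text
az 4.0 tool shift mm [-83.1 120.2 110.7]
```

Call:
move_arm([
  [0,0,0,0,0,0,4],
  [0,0,30,0,0,0,0],
  [0,0,30,0,0,0,0],
  [0,-28,30,0,0,0,0],
  [0,-28,30,0,0,0,0],
  [0,-27,0,30,0,0,0],
  [0,0,0,35,0,0,0],
  [0,0,0,30,0,0,0],
  [0,0,0,16,0,0,0],
  [0,0,0,0,0,0,0],
])

```text
clock: 6.0
eef_pos: [0.4373, 0.2649, 0.0152]
tool_rot: [-0.175, 0.984, -0.002, -0.005]
ft_force: [-0.6, 0.1, 0.2]
grip_width: -0.0004
grasp_force: 0.0
```

Run:
```python
from h import *
status(see=False);togo(.4404,.2687,.021,20.4)
```

```text
t 6.0 tcp [0.4373 0.2649 0.0152] bay [[-0.2283  0.3116]] push dir deg world 20.21 tz [-0.008 -0.005 -1.   ] F [-0.6  0.1  0.2] w -0.0 q [ 0.54  0.48 -0.29  0.81 -0.    0.19]
az -0.2 tool shift mm [-4.2  2.5 -5.8]
```

Call:
move_arm([
  [0,-3,0,-4,0,0,0],
  [0,0,-5,0,0,0,0],
  [0,0,-9,0,0,0,0],
  [0,0,-9,0,0,0,0],
  [0,0,-9,0,0,0,0],
  [0,0,-9,0,0,0,0],
  [0,0,-9,0,0,0,0],
  [0,0,-9,0,0,0,0],
  [0,0,-9,0,0,0,0],
  [0,0,0,0,0,0,0],
])

```text
clock: 6.83
eef_pos: [0.4679, 0.2031, 0.0254]
tool_rot: [-0.175, 0.985, -0.001, 0.001]
ft_force: [0.4, -1.1, -1.0]
grip_width: 0.0003
grasp_force: 0.0
```

Run:
```python
from h import *
status()
```

```text
scene 0.91 129.0
centre bay [[-0.1473  0.121 ]] a bay [[-0.1943  0.2423]] b bay [[-0.1004 -0.0002]] angle(b in +) 21.18
world c [0.5124 0.0719] a [0.4692 0.1945] b [ 0.5556 -0.0507] t [-0.3325  0.9431] n [0.9431 0.3325]
top 0.86 164.0
centre bay [[-0.1468  0.1137]] a bay [[-0.1952  0.2343]] b bay [[-0.0983 -0.007 ]] angle(b in +) 21.88
world c [0.5127 0.0645] a [0.468  0.1866] b [ 0.5575 -0.0575] t [-0.3441  0.9389] n [0.9389 0.3441]
t 7.03 tcp [0.4664 0.2042 0.0243] bay [[-0.1974  0.2518]] push dir deg world 20.23 tz [-0.    -0.001 -1.   ] F [-0.3  0.4  0.5] w 0.0 q [ 0.41  0.46 -0.29  0.82 -0.    0.06]
```

Call:
move_arm([
  [0,0,12,0,0,0,0],
  [0,20,0,3,0,0,0],
  [0,28,0,0,0,0,0],
  [0,0,-34,0,0,0,0],
  [0,0,-34,0,0,0,0],
  [0,0,-34,0,0,0,0],
  [0,0,-34,0,0,0,0],
  [0,0,-34,0,0,0,0],
  [0,0,0,0,0,0,0],
  [0,-7,0,0,0,0,0],
])

```text
clock: 7.87
eef_pos: [0.482, 0.0415, 0.021]
tool_rot: [-0.174, 0.985, 0.0, -0.001]
ft_force: [0.0, -0.7, 0.6]
grip_width: 0.0002
grasp_force: 0.0
```

Call:
move_arm([
  [0,-6,0,0,0,0,0],
  [0,-5,0,0,0,0,0],
  [0,-4,0,0,0,0,-0.7],
  [0,-4,0,0,0,0,-0.7],
  [0,-4,0,0,0,0,-0.7],
  [0,-3,0,0,0,0,-0.5],
  [0,0,0,0,0,0,0],
  [0,0,0,0,0,0,0],
])

```text
clock: 8.53
eef_pos: [0.5068, 0.053, 0.0209]
tool_rot: [-0.199, 0.98, 0.001, -0.0]
ft_force: [-2.3, 0.6, -1.0]
grip_width: -0.0002
grasp_force: 0.8
```

Run:
```python
from h import *
status()
```

```text
scene 0.65 114.0
centre bay [[-0.1319  0.1276]] a bay [[-0.185   0.2462]] b bay [[-0.0788  0.0089]] angle(b in +) 24.11
world c [0.528 0.078] a [0.4786 0.1982] b [ 0.5775 -0.0423] t [-0.3803  0.9249] n [0.9249 0.3803]
top 0.94 805.0
centre bay [[-0.1309  0.1228]] a bay [[-0.1832  0.2418]] b bay [[-0.0785  0.0038]] angle(b in +) 23.74
world c [0.5289 0.0732] a [0.4802 0.1937] b [ 0.5776 -0.0473] t [-0.3744  0.9273] n [0.9273 0.3744]
t 8.73 tcp [0.5072 0.0521 0.0212] bay [[-0.152   0.1011]] push dir deg world 22.9 tz [ 0.  0. -1.] F [-1.5 -0.2 -1.1] w -0.0 q [ 0.1   0.46 -0.3   0.81  0.   -0.3 ]
```

Call:
move_arm([
  [0,8,0,0,0,0,0.7],
  [0,10,20,0,0,0,0],
  [0,0,36,0,0,0,0],
  [0,0,36,0,0,0,0],
  [0,0,36,0,0,0,0],
  [0,0,36,0,0,0,0],
  [0,0,26,0,0,0,0],
  [0,-22,0,0,0,0,0],
  [0,-24,0,0,0,0,0],
  [0,0,-12,0,0,0,0],
])

```text
clock: 9.57
eef_pos: [0.4709, 0.2313, 0.0228]
tool_rot: [-0.194, 0.981, 0.001, 0.005]
ft_force: [1.1, 1.3, 0.3]
grip_width: -0.0002
grasp_force: 0.0
```

Run:
```python
from h import *
status(cams=["scene"]);togo(.4702,.2187,.021,22.2)
```

```text
scene 0.75 101.0
centre bay [[-0.1316  0.1289]] a bay [[-0.184   0.2478]] b bay [[-0.0792  0.0099]] angle(b in +) 23.79
world c [0.5284 0.0793] a [0.4796 0.1998] b [ 0.5771 -0.0412] t [-0.3751  0.927 ] n [0.927  0.3751]
t 9.67 tcp [0.4673 0.2265 0.0217] bay [[-0.1972  0.2741]] push dir deg world 22.07 tz [ 0.002  0.    -1.   ] F [-0.7 -0.5  0.3] w -0.0 q [ 0.45  0.48 -0.27  0.82 -0.    0.07]
az -0.1 tool shift mm [ 0.2 -8.3  0.7]
```

Call:
move_arm([
  [0,0,-8,0,0,0,0],
  [0,0,-8,0,0,0,0],
  [0,0,-11,0,0,0,0],
  [0,0,-12,0,0,0,0],
  [0,0,-12,0,0,0,0],
  [0,0,-12,0,0,0,0],
  [0,0,-12,0,0,0,0],
  [0,0,-12,0,0,0,0],
  [0,0,-12,0,0,0,0],
  [0,0,-10,0,0,0,0],
])

```text
clock: 10.5
eef_pos: [0.5075, 0.1247, 0.0212]
tool_rot: [-0.192, 0.981, -0.0, -0.0]
ft_force: [-0.3, 2.8, 0.0]
grip_width: -0.0
grasp_force: 1.5
```

Run:
```python
from h import *
status()
cv2.imwrite("pics/t2.png",cv2.resize(bot.camera("top")[140:290,165:385],None,fx=3,fy=3))
```

```text
scene 0.58 159.0
centre bay [[-0.0936  0.0437]] a bay [[-0.1458  0.1628]] b bay [[-0.0414 -0.0754]] angle(b in +) 23.67
world c [ 0.5637 -0.007 ] a [0.5152 0.1136] b [ 0.6122 -0.1276] t [-0.3732  0.9278] n [0.9278 0.3732]
top 0.59 281.0
centre bay [[-0.0919  0.0375]] a bay [[-0.1456  0.1559]] b bay [[-0.0383 -0.0809]] angle(b in +) 24.38
world c [ 0.5652 -0.0133] a [0.5152 0.1067] b [ 0.6152 -0.1333] t [-0.3847  0.9231] n [0.9231 0.3847]
t 10.7 tcp [0.5076 0.1252 0.0214] bay [[-0.1538  0.1742]] push dir deg world 22.1 tz [ 0.001 -0.001 -1.   ] F [0.4 0.5 0.6] w -0.0 q [ 0.24  0.48 -0.26  0.83 -0.   -0.14]
```

View pics/t2.png

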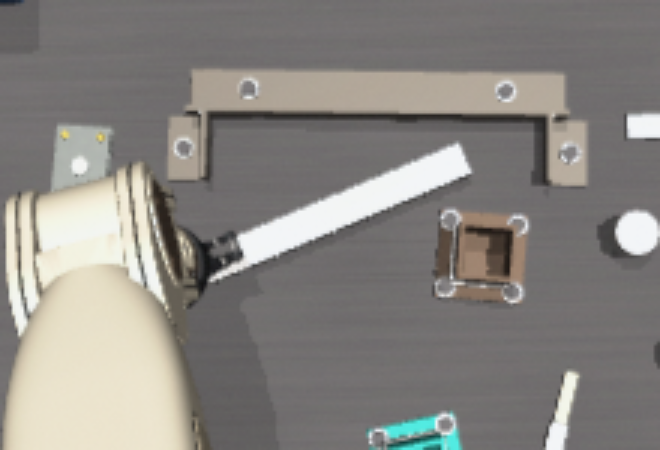

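The tube's right end, at about (465,160) in the picture, is now behind the plate with clearance to the fence. I'll keep pushing along its axis.

Call:
move_arm([
  [0,0,-8,0,0,0,0],
  [0,0,-8,0,0,0,0],
  [0,0,-8,0,0,0,0],
  [0,0,-8,0,0,0,0],
  [0,0,-7,0,0,0,0],
  [0,0,-5,0,0,0,0],
  [0,0,0,0,0,0,0],
  [0,0,15,0,0,0,0],
  [0,30,10,0,0,0,0],
  [0,35,0,0,0,0,0],
])

```text
clock: 11.58
eef_pos: [0.4559, 0.0846, 0.0215]
tool_rot: [-0.193, 0.981, -0.001, 0.002]
ft_force: [-0.8, 1.0, 0.2]
grip_width: 0.0
grasp_force: 0.0
```

Run:
```python
from h import *
status()
```

```text
scene 0.83 140.0
centre bay [[-0.0773  0.0067]] a bay [[-0.1294  0.1258]] b bay [[-0.0253 -0.1124]] angle(b in +) 23.6
world c [ 0.5789 -0.0445] a [0.5305 0.0762] b [ 0.6272 -0.1652] t [-0.372   0.9282] n [0.9282 0.372 ]
top 0.6 61.0
centre bay [[-0.076   0.0006]] a bay [[-0.1278  0.1198]] b bay [[-0.0242 -0.1186]] angle(b in +) 23.49
world c [ 0.58   -0.0506] a [0.5319 0.0701] b [ 0.6281 -0.1714] t [-0.3703  0.9289] n [0.9289 0.3703]
t 11.78 tcp [0.4531 0.083  0.0212] bay [[-0.207   0.1303]] push dir deg world 22.13 tz [-0.    -0.002 -1.   ] F [ 1.4 -0.1 -0.2] w -0.0 q [ 0.18  0.39 -0.43  0.76 -0.   -0.2 ]
```

Run:
```python
from h import *
togo(.509,.0266,.021,21.8)
```

```text
az 0.3 tool shift mm [-31.  -73.1   0.2]
```

Call:
move_arm([
  [0,0,-25,0,0,0,0.3],
  [0,0,-25,0,0,0,0],
  [0,0,-23,0,0,0,0],
  [0,-16,0,0,0,0,0],
  [0,-15,0,0,0,0,0],
  [0,-6,0,0,0,0,0],
  [0,-5,0,0,0,0,0],
  [0,-5,0.8,0,0,0,1.6],
  [0,-5,0.8,0,0,0,1.9],
  [0,-5,0.8,0,0,0,1.9],
])

```text
clock: 12.62
eef_pos: [0.5327, 0.0391, 0.021]
tool_rot: [-0.143, 0.99, -0.001, -0.001]
ft_force: [-3.0, -1.9, 0.6]
grip_width: -0.0
grasp_force: 1.4
```

Call:
move_arm([
  [0,-5,0.8,0,0,0,1.9],
  [0,-5,0.8,0,0,0,1.9],
  [0,-5,0.8,0,0,0,1.9],
  [0,-5,0.8,0,0,0,1.9],
  [0,0,0,0,0,0,0],
])

```text
clock: 13.03
eef_pos: [0.5526, 0.0476, 0.0211]
tool_rot: [-0.078, 0.997, -0.0, -0.0]
ft_force: [-0.3, 0.1, -0.1]
grip_width: -0.0002
grasp_force: 0.0
```

Run:
```python
from h import *
status()
```

```text
scene 0.55 111.0
centre bay [[-0.0625  0.0163]] a bay [[-0.086   0.1441]] b bay [[-0.039  -0.1116]] angle(b in +) 10.4
world c [ 0.594  -0.0354] a [0.5744 0.0931] b [ 0.6135 -0.1639] t [-0.1503  0.9886] n [0.9886 0.1503]
top 0.63 412.0
centre bay [[-0.0583 -0.0191]] a bay [[-0.0807  0.1089]] b bay [[-0.036  -0.1472]] angle(b in +) 9.9
world c [ 0.5971 -0.0709] a [0.5787 0.0578] b [ 0.6155 -0.1996] t [-0.1416  0.9899] n [0.9899 0.1416]
t 13.23 tcp [0.5523 0.0473 0.0213] bay [[-0.1067  0.0976]] push dir deg world 8.92 tz [ 0. -0. -1.] F [-0.2  0.4 -1.4] w 0.0 q [ 0.09  0.53 -0.17  0.87 -0.   -0.07]
```

Run:
```python
from h import *
a=cv2.resize(bot.camera("top")[150:240,205:375],None,fx=3,fy=3); b=cv2.resize(bot.camera("scene")[160:300,190:340],None,fx=3.4,fy=3.4)
W=max(a.shape[1],b.shape[1]); h=cv2.copyMakeBorder(a,0,0,0,W-a.shape[1],0),cv2.copyMakeBorder(b,0,0,0,W-b.shape[1],0)
w=bot.camera("wrist")
cv2.imwrite("pics/t3.png",cv2.resize(np.vstack(h),None,fx=.79,fy=.79)); cv2.imwrite("pics/w3.png",w)
```

```text
(no output)
```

View pics/t3.png

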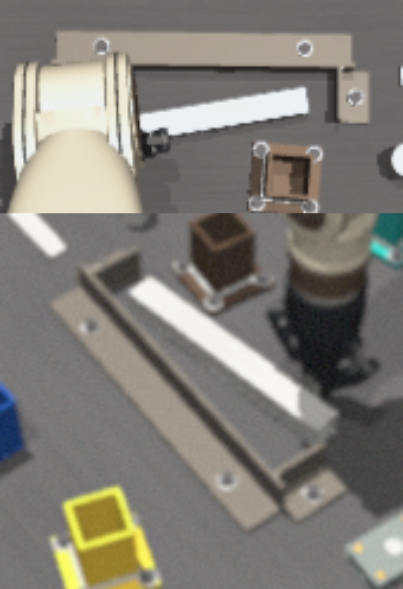

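The tube now lies at about 10°. Its right end, at about (308,95), is roughly 35 mm short of the right stop, so the left end is about 15 mm clear of the left stop. I'll keep swinging it round.

Call:
move_arm([
  [0,-5,-0.4,0,0,0,1.5],
  [0,-4,-0.4,0,0,0,1.7],
  [0,-4,-0.4,0,0,0,1.7],
  [0,-4,-0.4,0,0,0,1.7],
  [0,-4,-0.4,0,0,0,1.6],
  [0,-4,-0.4,0,0,0,1.5],
  [0,0,0,0,0,0,0],
])

```text
clock: 13.97
eef_pos: [0.5773, 0.0471, 0.0211]
tool_rot: [0.007, 1.0, 0.0, -0.0]
ft_force: [0.8, 0.5, -0.1]
grip_width: -0.0004
grasp_force: 0.2
```

Run:
```python
from h import *
status()
```

```text
scene 0.72 128.0
centre bay [[-0.0514  0.0074]] a bay [[-0.0537  0.1373]] b bay [[-0.0491 -0.1226]] angle(b in +) 1.01
world c [ 0.6048 -0.0447] a [0.6065 0.0853] b [ 0.6031 -0.1746] t [0.013  0.9999] n [ 0.9999 -0.013 ]
top 0.67 428.0
centre bay [[-0.052  -0.0266]] a bay [[-0.0533  0.1034]] b bay [[-0.0507 -0.1566]] angle(b in +) 0.58
world c [ 0.6032 -0.0786] a [0.6059 0.0514] b [ 0.6005 -0.2086] t [0.0206 0.9998] n [ 0.9998 -0.0206]
t 14.17 tcp [0.5773 0.0468 0.0213] bay [[-0.0817  0.098 ]] push dir deg world -0.8 tz [ 0. -0. -1.] F [ 0.4 -0.  -1. ] w -0.0 q [ 0.08  0.57 -0.1   0.9  -0.    0.1 ]
```

Call:
move_arm([
  [0,14,0,0,0,0,1],
  [0,0,-32,0,0,0,0],
  [0,0,-32,0,0,0,0],
  [0,0,-31,0,0,0,0],
  [0,-7,0,0,0,0,0],
  [0,-6,0,0,0,0,0],
  [0,-5,0,0,0,0,0],
  [0,-5,0,0,0,0,0],
  [0,-5,0,0,0,0,0],
  [0,-5,0,0,0,0,0],
])

```text
clock: 15.0
eef_pos: [0.5917, -0.0474, 0.0209]
tool_rot: [0.015, 1.0, 0.0, -0.002]
ft_force: [-5.1, 0.1, 4.2]
grip_width: 0.0001
grasp_force: 2.7
```

Call:
move_arm([
  [0,-5,0,0,0,0,0],
  [0,-5,0,0,0,0,0],
  [0,-4,0,0,0,0,0],
  [0,0,0,0,0,0,0],
])

```text
clock: 15.33
eef_pos: [0.6075, -0.0478, 0.0209]
tool_rot: [0.015, 1.0, 0.0, -0.0]
ft_force: [-2.1, 1.4, 1.5]
grip_width: 0.0
grasp_force: 1.1
```

Run:
```python
from h import *
status()
```

```text
scene 0.93 515.0
centre bay [[-0.0251  0.0161]] a bay [[-0.0272  0.146 ]] b bay [[-0.0231 -0.1139]] angle(b in +) 0.9
world c [ 0.6313 -0.0368] a [0.6333 0.0932] b [ 0.6294 -0.1668] t [0.015  0.9999] n [ 0.9999 -0.015 ]
top 0.65 792.0
centre bay [[-0.0201  0.0066]] a bay [[-0.0216  0.1366]] b bay [[-0.0186 -0.1234]] angle(b in +) 0.67
world c [ 0.6361 -0.0463] a [0.6386 0.0836] b [ 0.6336 -0.1763] t [0.019  0.9998] n [ 0.9998 -0.019 ]
t 15.53 tcp [ 0.6074 -0.0486  0.0211] bay [[-0.0487  0.0035]] push dir deg world -1.77 tz [ 0.  0. -1.] F [-1.2  1.8 -0.1] w 0.0 q [-0.08  0.62 -0.    0.94  0.   -0.05]
```

Call:
move_arm([
  [0,-2,0,0,0,0,0],
  [0,-2,0,0,0,0,0],
  [0,-2,0,0,0,0,0],
  [0,0,0,0,0,0,0],
])

```text
clock: 15.87
eef_pos: [0.6111, -0.0492, 0.021]
tool_rot: [0.016, 1.0, 0.0, -0.002]
ft_force: [-7.7, 1.4, 4.2]
grip_width: 0.0001
grasp_force: 4.0
```

Call:
move_arm([
  [0,-2,0,0,0,0,0],
  [0,0,0,0,0,0,0],
])

```text
clock: 16.03
eef_pos: [0.6111, -0.0492, 0.0209]
tool_rot: [0.016, 1.0, 0.0, -0.004]
ft_force: [-11.8, 1.6, 8.1]
grip_width: -0.0
grasp_force: 6.1
```

Call:
move_arm([
  [0,6,0,0,0,0,0],
  [0,14,0,0,0,0,0],
  [0,0,35,0,0,0,0],
  [0,0,35,0,0,0,0],
  [0,0,20,0,0,0,0],
  [0,-8,0,0,0,0,0],
  [0,-4,0,0,0,0,0],
  [0,0,0,0,0,0,0],
])

```text
clock: 16.7
eef_pos: [0.6124, 0.0402, 0.0218]
tool_rot: [0.016, 1.0, -0.0, 0.002]
ft_force: [0.5, -0.1, -0.4]
grip_width: -0.0001
grasp_force: 0.0
```

Call:
move_arm([
  [0,-2,0,0,0,0,0],
  [0,-2,0,0,0,0,0],
  [0,-2,0,0,0,0,0],
  [0,0,0,0,0,0,0],
])

```text
clock: 17.03
eef_pos: [0.6139, 0.0393, 0.0208]
tool_rot: [0.017, 1.0, -0.0, -0.003]
ft_force: [-5.7, -0.0, 4.1]
grip_width: -0.0001
grasp_force: 2.7
```

Call:
move_arm([
  [0,-3,0,0,0,0,0],
  [0,0,0,0,0,0,0],
  [0,8,0,0,0,0,0],
  [0,12,0,0,0,0,0],
  [0,0,-40,0,0,0,0],
  [0,0,-40,0,0,0,0],
  [0,0,-38,0,0,0,0],
  [0,-6,0,0,0,0,0],
  [0,-4,0,0,0,0,0],
  [0,0,0,0,0,0,0],
])

```text
clock: 17.87
eef_pos: [0.6064, -0.0781, 0.0215]
tool_rot: [0.017, 1.0, 0.0, 0.001]
ft_force: [0.8, 0.3, 0.3]
grip_width: 0.0
grasp_force: 0.0
```

Call:
move_arm([
  [0,-3,0,0,0,0,0],
  [0,-3,0,0,0,0,0],
  [0,-2,0,0,0,0,0],
  [0,0,0,0,0,0,0],
])

```text
clock: 18.2
eef_pos: [0.6101, -0.0763, 0.0206]
tool_rot: [0.015, 1.0, -0.0, -0.004]
ft_force: [-8.0, -1.2, 5.4]
grip_width: 0.0001
grasp_force: 3.7
```

Call:
move_arm([
  [0,8,0,0,0,0,0],
  [0,14,0,0,0,0,0],
  [0,20,20,0,0,0,0],
  [0,0,0,-30,0,0,0],
  [0,0,0,-40,0,0,0],
  [0,0,0,-40,0,0,0],
  [0,38,0,-20,0,0,0],
  [0,38,0,0,0,0,0],
  [0,38,0,0,0,0,0],
  [0,38,0,0,0,0,0],
])

```text
clock: 19.03
eef_pos: [0.4202, -0.0502, 0.1512]
tool_rot: [0.015, 1.0, -0.0, 0.001]
ft_force: [-0.2, -0.8, 0.6]
grip_width: 0.0001
grasp_force: 0.0
```

Run:
```python
from h import *
status()
a=cv2.resize(bot.camera("top")[150:240,205:375],None,fx=3,fy=3); b=cv2.resize(bot.camera("scene")[160:290,190:340],None,fx=3.4,fy=3.4)
W=790
cv2.imwrite("pics/t4.png",cv2.resize(np.hstack([cv2.resize(a,None,fx=442/270,fy=442/270),b]),None,fx=.59,fy=.59)); cv2.imwrite("pics/w4.png",bot.camera("wrist"))
```

```text
scene 0.74 576.0
centre bay [[-0.0217  0.0109]] a bay [[-0.0202  0.1408]] b bay [[-0.0233 -0.1191]] angle(b in +) -0.68
world c [ 0.6346 -0.0421] a [0.6401 0.0878] b [ 0.629 -0.172] t [0.0426 0.9991] n [ 0.9991 -0.0426]
top 0.82 106.0
centre bay [[-0.0179  0.0044]] a bay [[-0.019   0.1344]] b bay [[-0.0167 -0.1256]] angle(b in +) 0.51
world c [ 0.6382 -0.0486] a [0.6411 0.0814] b [ 0.6354 -0.1786] t [0.0219 0.9998] n [ 0.9998 -0.0219]
t 19.23 tcp [ 0.4206 -0.0505  0.1511] bay [[-0.2353 -0.0041]] push dir deg world -1.73 tz [ 0.001 -0.    -1.   ] F [ 0.2  0.2 -0.1] w -0.0 q [-0.12  0.15 -0.34  1.07  0.   -0.09]
```

View pics/t4.png

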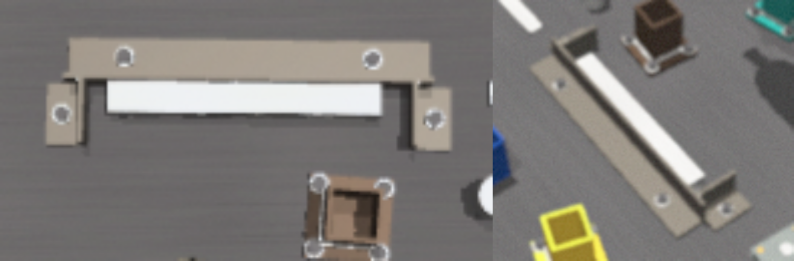

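View pics/w4.png

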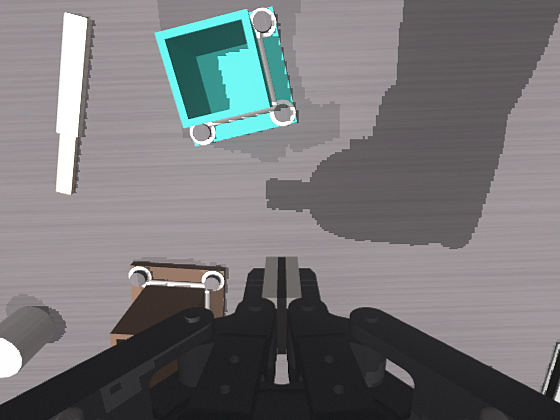

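The tube lies along the fence, with both ends clear of the stops. In the top view its back edge runs from (107,80) to (381,84), parallel to the fence. Pushing at the left, middle and right all stalled along one line.

```bash
python3 -c "
from workcell import bot
print(bot.job_done())"
```

```text
the job is handed in; nothing more can be done
None
```

I pushed the tube into the bay behind the column, right end first and then the left end round, and it now lies flush along the back fence between the stops; the job was handed in with the arm clear at about 19 s, and no verdict was shown.

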